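# Release the latched key of a four-place stirrer

## Robot

A 6-joint arm with a two-finger parallel gripper is mounted at the origin on the work surface; the furniture and walls round the work are solid. World frame = base frame: x ahead of the robot, y to its left, z up, the work surface at z = 0. Lengths are in m, angles in rad, forces in N, time in s.
With the tool pointing down it reaches from about 0.35 to 0.775 m from the base axis. Payload 7.3 kg.
Tool frame: the origin (TCP) lies on the centre line of the jaws, within the pads' length; the fingertips stand 17 mm ahead of it and the grasp point (between the pads) lies 2 mm behind it (robot.tcp_to_tips is the distance from the TCP to the fingertips, in m); z points along the fingers, y is the line along which they close (so a half turn about z gives the same grasp; the last joint's range is limited). The gripper opens to 92 mm and grips with 3 to 60 N. Pads are 19 mm wide; open, the fingers measure 130 mm over their backs; the gripper's body (75 mm by 190 mm) begins 47 mm behind the grasp point.
Start: joints at [-1.258, 0.342, 1.524, -0, 1.275, -0.146], TCP at [0.233, -0.471, 0.244] pointing down, gripper open.
Joint ranges: [-2.53, 2.53], [-0.77, 2.02], [0.04, 2.7], [-1, 4.14], [0.28, 2.66], [-3.11, 3.11]. Speed limits (rad/s): [2.57, 2.57, 3.14, 3.14, 3.14, 3.14].

## Interface

Orientations are given as [roll, pitch, yaw] about the fixed x, y, z axes, in that order (R = Rz(yaw) Ry(pitch) Rx(roll)).
In Python, from cell import robot gives the robot as it stands. The module is installed in compiled form; this text tells all that it offers.
- The arm moves only by the tool carry_out, never from a script. Its argument "commands" is a list of rows, each a list of 3 entries, a list of its own where there are three numbers: the shift along the tool's x, y, z in m, then the turn about the tool's z in rad, then the opening, from 0 (shut) to 1 (fully open). In form: [[[dx, dy, dz], yaw, claw], ...]. A call has 1 to 20 rows; each row shifts and turns the commanded pose from where the row before left it, along the tool's axes as they then stand; what a row does not reach is not made up. A row lasts 1/8 s, in which the tool goes at most 62.5 mm and 10.7 degrees, less where a joint would pass 70% of its speed; a pose out of reach is approached as far as the arm can. A call is refused whole if a number of a shift passes 0.0625 or a number of a turn 0.188, either way. A call with a gripper value outside its range is refused whole. The fingers move at their own pace and stop on an object; "newtons" is the grip in N (left out, the last holds). Time passes only in rows, so rows that do not move let the fingers close. It gives the time, the measured TCP pose, the force, the opening and the grip force at its end, in the units of the state.
- robot.observe(): the state, without advancing time (a new reading comes with each control period).
- robot.read_camera(name): name is "scene" or "top" or "wrist"; returns a dict with "pixels" (480x640x3 uint8, red, green, blue), "fx", "fy", "cx", "cy" (pixels), "view" (4x4, takes a point from world to camera coordinates); the wrist camera has in their place "T_tool_cam" (4x4, takes a point from camera to tool coordinates, whose origin is the TCP and whose axes are the flange's). Camera axes: x right, y up, looking along -z (the intrinsics and any distortion apply to the point x, -y, -z); pixel columns grow to the right and rows downward; lengths in m; the calibration is good to about 2 mm. A picture is of the moment at which its call begins: read the wrist's pose just before it. There is no depth.
- robot.hand_in(): hands the job in; it is judged then, once.
Trained networks look in a picture, given as the dict that the camera call returned (one of the last four; its "shot" number tells which), for a name from the list of things; names that differ only in an ending like _2 or _b are one class to them, and where a whole thing is asked for, a point or a joint stands for the part that bears it (a point fixed in the world has none). Each returns a list of dicts, best first, with "p" (0 to 1); they miss things now and then, are a little off and sometimes report something else, mostly with a low value. They report only what shows in the picture. A call takes as long as a camera call.
- robot.find_in(picture, name): "at" ([column, row] in pixels, amid what is visible of it).
- robot.tip_of(picture, name): "at" ([column, row] in pixels: a listed point, or the origin of a listed thing).
The state is a dict: "time": time; "qpos": joint angles; "qvel": joint speeds; "joint_efforts": joint torques, N m; "tool_pos": TCP position; "tool_rot": TCP orientation; "contact_force": force on the tool from outside, world axes, zero at the start; "torque": the same for the moment, N m; "opening": finger opening in m; "grip_force": force on a finger pad.
Only numpy, scipy, OpenCV 4.12 (cv2) and the standard library are available. Lean on these libraries where they do the work, as an engineer would, in place of code of your own. Each camera call takes 0.05 s, during which the arm holds its last target. There are 200 camera calls.

## Task

One of the four identical keys along the front of the laboratory stirrer is latched down; the other three are up and free. Find it, tapping the keys only lightly with the fingertips, and press that one right down and let it come up, so that all four keys end fully up. Never push a free key more than half way down, and leave the bottle, timer, pen and forceps where they are: nothing is to be picked up.

Things in the scene. Friction and masses are not known exactly. Their poses are not given: they have to be found in the camera images.
- stirrer: White four-place stirrer fixed to the bench, 160 (x) x 290 (y) x 45 mm high. Origin: centre of its underside. x points from its key side (front) to its four round steel plates (back), y along the key row, z up. Keys: grey caps 40 (x) x 34 (y) mm at x -42, y +90, +30, -30, -90 mm, moving straight down 10 mm; at the bottom the cap's top stands 2 mm above the housing, 0.5 mm above its thin frame.
- key_place_1 (a point): Centre of the top of a fully up key at place 1 (x -42, y +90 mm on the stirrer), 57 mm above the bench. Fixed to the stirrer, it does not move with the key; any of the four places may have the latched key, whose top lies 3 mm lower (54 mm).
- key_place_2 (a point): Centre of the top of a fully up key at place 2 (x -42, y +30 mm on the stirrer), 57 mm above the bench. Fixed to the stirrer, it does not move with the key; any of the four places may have the latched key, whose top lies 3 mm lower (54 mm).
- key_place_3 (a point): Centre of the top of a fully up key at place 3 (x -42, y -30 mm on the stirrer), 57 mm above the bench. Fixed to the stirrer, it does not move with the key; any of the four places may have the latched key, whose top lies 3 mm lower (54 mm).
- key_place_4 (a point): Centre of the top of a fully up key at place 4 (x -42, y -90 mm on the stirrer), 57 mm above the bench. Fixed to the stirrer, it does not move with the key; any of the four places may have the latched key, whose top lies 3 mm lower (54 mm).
- latched_key (a joint): Travel in m of the key latched at the start (at which place is not told): 0 fully up, 0.003 latched, 0.010 bottom. Stiff: from 0.003 it stands still up to about 7 N and needs about 10.5 N to reach the bottom; the latch lets go at about 0.007. Let go then, it springs fully up by itself and does not latch again.
- free_key_a (a joint): Travel in m of one of the three free keys (at which place is not told): 0 fully up, 0.010 bottom. It yields at once: 2 N at first, 3.5 N at 0.003, 5 N at 0.006, 7 N at the bottom, and springs back when let go. Half way counts as 0.006; pressed further it starts its stirring place, which must not happen.
- free_key_b (a joint): Travel in m of one of the three free keys (at which place is not told): 0 fully up, 0.010 bottom. It yields at once: 2 N at first, 3.5 N at 0.003, 5 N at 0.006, 7 N at the bottom, and springs back when let go. Half way counts as 0.006; pressed further it starts its stirring place, which must not happen.
- free_key_c (a joint): Travel in m of one of the three free keys (at which place is not told): 0 fully up, 0.010 bottom. It yields at once: 2 N at first, 3.5 N at 0.003, 5 N at 0.006, 7 N at the bottom, and springs back when let go. Half way counts as 0.006; pressed further it starts its stirring place, which must not happen.
- bottle: bystander: loose white reagent bottle with a green cap, 48 x 48 x 93 mm, upright to the left of the stirrer; origin at the centre of its underside
- bench_timer: bystander: loose white countdown timer, 62 x 62 x 18 mm, lying to the right of the stirrer; origin at the centre of its underside
- pen: bystander: loose black marker pen, 12 x 137 x 13 mm, lying along its y axis in front of the stirrer; origin at the middle of its underside
- tweezers: bystander: loose steel forceps, 14 x 136 x 5 mm, lying along their y axis behind the stirrer; origin at the middle of their underside

How it is judged:
By the outcome, as a careful person would: the job done as asked, in the order asked, and still so for the second after the job is handed in, with the robot touching nothing.
It also fails if it takes over 51 s, if anything falls off the work surface, if the arm or the gripper's body presses on something with over 40 N, if the wrist force passes 120 N, or if a joint passes its speed limit or range.

## Working session

There is one attempt and no reset: what is moved stays moved. The work goes in short steps, Python scripts to look and compute and a tool call to move; the robot and the scene stay as the last step left them, time stands still between calls to the robot, and variables do not carry over. Pictures are saved under pics/ and viewed, at most 10 in all, crops included, and the job is handed in when it is done.

Besides the shell and the picture viewer there is one more tool, called after "Request:" in YAML: its name, and indented under it one key for each argument. carry_out: Moves the arm, as the interface text tells. Its arguments: {"type":"object","properties":{"commands":{"type":"array"},"newtons":{"type":"number"}},"required":["commands"]}

```bash
mkdir -p pics
python3 - <<'E'
from cell import robot
import cv2,numpy as np
s=robot.observe();print({k:np.round(v,4).tolist() for k,v in s.items()})
for c in ("scene","top"):
    p=robot.read_camera(c);cv2.imwrite(f"pics/{c}0.png",p["pixels"][...,::-1])
    print(c,[p[k] for k in("fx","fy","cx","cy")],p.keys(),np.round(p["view"],4).tolist())
    for n in("key_place_1","latched_key","stirrer"):
        print(n,robot.find_in(p,n)[:6] if n!="key_place_1" else '',robot.tip_of(p,n)[:6])
E
```

```text
{'time': 0.0, 'qpos': [-1.258, 0.3427, 1.525, 0.0, 1.2754, -0.146], 'qvel': [-0.0009, -0.0014, 0.0002, -0.0009, -0.0025, -0.001], 'joint_efforts': [0.0004, -43.1238, -24.4218, 0.0715, 0.0561, -0.0001], 'tool_pos': [0.2324, -0.4703, 0.243], 'tool_rot': [-3.1401, -0.0002, 0.4588], 'contact_force': [-0.3418, -0.3821, 0.5152], 'torque': [0.024, -0.0131, -0.0564], 'grip_force': 0.0, 'opening': 0.0918}
scene [574.1792408606769, 574.1792408606769, 315.266491099624, 248.92072750197045] dict_keys(['pixels', 'fx', 'fy', 'cx', 'cy', 'view', 'shot']) [[-0.667, -0.7451, 0.0074, 0.4288], [0.4308, -0.3775, 0.8197, -0.2829], [-0.6079, 0.5499, 0.5728, -0.7926], [0.0, 0.0, 0.0, 1.0]]
key_place_1  [{'at': [356.1, 274.8], 'p': 0.93}, {'at': [288.8, 290.9], 'p': 0.82}, {'at': [325.0, 284.7], 'p': 0.77}, {'at': [260.8, 306.3], 'p': 0.75}, {'at': [299.3, 347.8], 'p': 0.21}]Traceback (most recent call last):
  File "<stdin>", line 8, in <module>
ValueError: it knows: bench_timer, bottle, key_place, pen, stirrer, tweezers
```

```bash
cat > h.py <<'E'
from cell import robot
import cv2,numpy as np
def ray(p,uv,z):
    V=np.array(p["view"]);R=V[:3,:3];c=-R.T@V[:3,3]
    d=R.T@np.array([(uv[0]-p["cx"])/p["fx"],-(uv[1]-p["cy"])/p["fy"],-1])
    return c+d*(z-c[2])/d[2]
E
python3 - <<'E'
from h import *
for c in ("scene","top"):
    p=robot.read_camera(c);cv2.imwrite(f"pics/{c}1.png",p["pixels"][...,::-1]);print(c)
    for n,z in(("key_place_1",.057),("stirrer",0),("bottle",0),("bench_timer",0),("pen",0),("tweezers",0)):
        for d in robot.tip_of(p,n)[:5]: print(n,d,np.round(ray(p,d["at"],z),4))
E
```

```text
scene
key_place_1 {'at': [290.2, 293.0], 'p': 0.95} [0.5202 0.1681 0.057 ]
key_place_1 {'at': [322.4, 283.7], 'p': 0.93} [0.5027 0.1093 0.057 ]
key_place_1 {'at': [351.8, 275.0], 'p': 0.87} [0.4864 0.053  0.057 ]
key_place_1 {'at': [261.7, 304.0], 'p': 0.68} [0.5294 0.2223 0.057 ]
stirrer {'at': [299.2, 296.0], 'p': 0.65} [0.5566 0.1174 0.    ]
bottle {'at': [180.3, 338.7], 'p': 0.56} [0.6035 0.3418 0.    ]
bottle {'at': [298.8, 350.4], 'p': 0.32} [0.45   0.2093 0.    ]
pen {'at': [297.3, 348.5], 'p': 0.59} [0.455  0.2083 0.    ]
top
key_place_1 {'at': [337.4, 283.7], 'p': 0.97} [0.4889 0.044  0.057 ]
key_place_1 {'at': [299.8, 274.2], 'p': 0.73} [0.5042 0.1075 0.057 ]
key_place_1 {'at': [267.3, 266.6], 'p': 0.71} [0.5165 0.1629 0.057 ]
stirrer {'at': [292.9, 250.9], 'p': 0.85} [0.5524 0.1242 0.    ]
bottle {'at': [176.5, 221.3], 'p': 0.58} [0.6049 0.3391 0.    ]
bench_timer {'at': [405.7, 278.5], 'p': 0.64} [ 0.5048 -0.0784  0.    ]
pen {'at': [242.7, 306.3], 'p': 0.96} [0.4516 0.2115 0.    ]
tweezers {'at': [297.1, 181.2], 'p': 0.72} [0.6826 0.1192 0.    ]
```

View pics/top1.png

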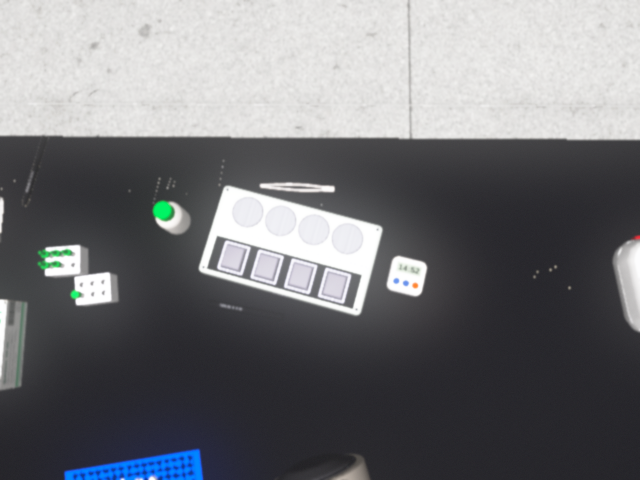

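View pics/scene1.png

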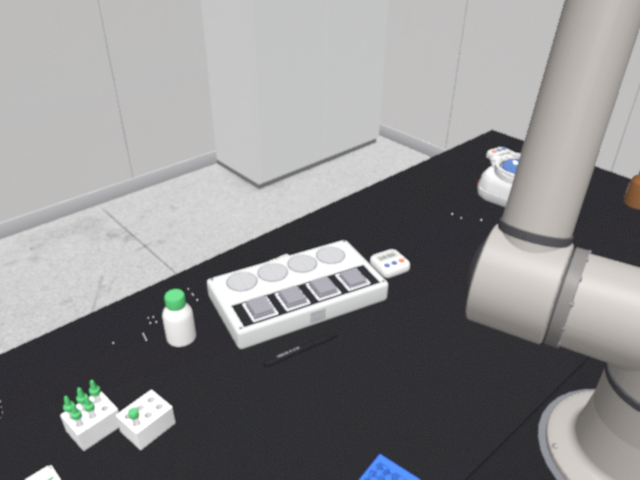

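Request:
carry_out:
  commands:
    - [[0,0,0],-0.175,0]
    - [[0,0,0],-0.175,0]
    - [[0,0,0],-0.175,0]
    - [[0,0,0],-0.175,0]
    - [[0,0,0],-0.177,0]
    - [[0.047,0.0106,0],0,0]
    - [[0.047,0.0106,0],0,0]
    - [[0.047,0.0106,0],0,0]
    - [[0.047,0.0106,0],0,0]
    - [[0.047,0.0106,0],0,0]
    - [[0.047,0.0106,0.02],0,0]
    - [[0.047,0.0106,0.02],0,0]
    - [[0.047,0.0106,0.02],0,0]
    - [[0.047,0.0106,0.02],0,0]
    - [[0.047,0.0106,0.02],0,0]
    - [[0.047,0.0106,0],0,0]
    - [[0.047,0.0106,0],0,0]
    - [[0,0,0],0,0]
    - [[0,0,0],0,0]
  newtons: 10

```text
time: 3.22
tool_pos: [0.4872, 0.048, 0.1436]
tool_rot: [-3.141, 0.0, 1.337]
contact_force: [0.4, -0.3, 0.5]
opening: 0.0006
grip_force: 0.0
```

Run:
```python
from h import *
from scipy.spatial.transform import Rotation as Ro
s=robot.observe();p=robot.read_camera("wrist");cv2.imwrite("pics/w1.png",p["pixels"][...,::-1])
T=np.eye(4);T[:3,:3]=Ro.from_euler("xyz",s["tool_rot"]).as_matrix();T[:3,3]=s["tool_pos"]
p["view"]=np.linalg.inv(T@np.array(p["T_tool_cam"]))
print(p.keys())
for d in robot.tip_of(p,"key_place_1"): print(d,np.round(ray(p,d["at"],.057),4))
p=robot.read_camera("top")
for d in robot.tip_of(p,"key_place_1"): print(d,np.round(ray(p,d["at"],.057),4))
```

```text
dict_keys(['pixels', 'fx', 'fy', 'cx', 'cy', 'T_tool_cam', 'shot', 'view'])
{'at': [266.2, 265.4], 'p': 0.98} [0.5185 0.1648 0.057 ]
{'at': [230.6, 256.9], 'p': 0.91} [0.5323 0.226  0.057 ]
```

View pics/w1.png

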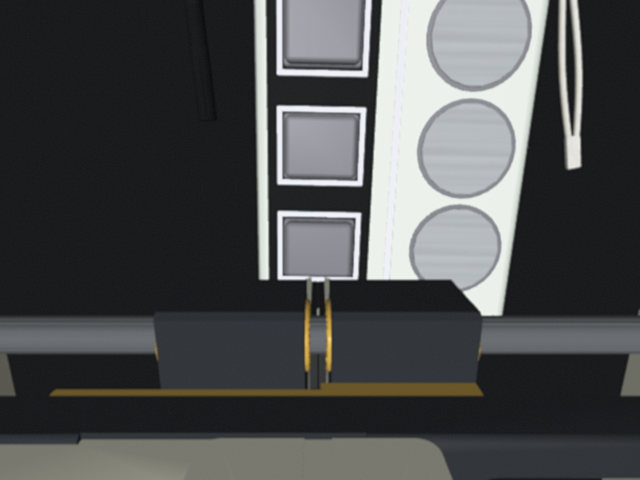

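Run:
```python
from h import *
from scipy.spatial.transform import Rotation as Ro
s=robot.observe();p=robot.read_camera("wrist")
T=np.eye(4);T[:3,:3]=Ro.from_euler("xyz",s["tool_rot"]).as_matrix();T[:3,3]=s["tool_pos"]
p["view"]=np.linalg.inv(T@np.array(p["T_tool_cam"]))
for uv,z in(([319,245],.057),([320.5,144],.057),([322,29],.057),([278,212],.0465),([361,212],.0465),([358,280],.0465),([278,280],.0465)):
  w=ray(p,uv,z); print(uv,np.round(w,4),"tool",np.round(T[:3,:3].T@(w-T[:3,3]),4))
```

```text
[319, 245] [0.4892 0.0514 0.057 ] tool [0.0046 0.0008 0.0868]
[320.5, 144] [0.5034 0.1071 0.057 ] tool [0.062  0.0017 0.0868]
[322, 29] [0.5175 0.1626 0.057 ] tool [0.1193 0.0023 0.0868]
[278, 212] [0.4695 0.0743 0.0465] tool [ 0.0222 -0.0237  0.0973]
[361, 212] [0.5178 0.0626 0.0465] tool [0.0222 0.026  0.0973]
[358, 280] [0.5069 0.0208 0.0465] tool [-0.021   0.0253  0.0973]
[278, 280] [0.4583 0.0326 0.0465] tool [-0.021  -0.0248  0.0973]
```

Request:
carry_out:
  commands:
    - [[0.003,0.001,0.02],0,0]
    - [[0,0,0.02],0,0]
    - [[0,0,0.02],0,0]
    - [[0,0,0.008],0,0]
    - [[0,0,0],0,0]
    - [[0,0,0.002],0,0]
    - [[0,0,0.002],0,0]
    - [[0,0,0],0,0]
    - [[0,0,0],0,0]

```text
time: 4.6
tool_pos: [0.4893, 0.0509, 0.0719]
tool_rot: [3.141, 0.0, 1.336]
contact_force: [-1.3, -0.1, 0.6]
opening: 0.0003
grip_force: 0.0
```

Request:
carry_out:
  commands:
    - [[0,0,0.001],0,0]
    - [[0,0,0],0,0]
    - [[0,0,0],0,0]

```text
time: 4.97
tool_pos: [0.4894, 0.0509, 0.0712]
tool_rot: [3.141, -0.0, 1.336]
contact_force: [-2.4, -0.7, 5.9]
opening: 0.0003
grip_force: 2.6
```

Request:
carry_out:
  commands:
    - [[0,0,0.001],0,0]
    - [[0,0,0],0,0]
    - [[0,0,0],0,0]

```text
time: 5.35
tool_pos: [0.4895, 0.0508, 0.0704]
tool_rot: [3.141, -0.0, 1.336]
contact_force: [-2.5, 0.8, 7.1]
opening: 0.0005
grip_force: 3.5
```

Request:
carry_out:
  commands:
    - [[0,0,0.002],0,0]
    - [[0,0,0.002],0,0]
    - [[0,0,0.002],0,0]
    - [[0,0,0.001],0,0]
    - [[0,0,0],0,0]
    - [[0,0,0],0,0]

```text
time: 6.1
tool_pos: [0.4895, 0.0509, 0.0642]
tool_rot: [3.14, -0.0, 1.336]
contact_force: [-4.2, 1.0, 14.5]
opening: 0.0003
grip_force: 7.4
```

Request:
carry_out:
  commands:
    - [[0,0,0.001],0,0]
    - [[0,0,0],0,0]
    - [[0,0,0],0,0]

```text
time: 6.48
tool_pos: [0.4897, 0.0509, 0.0641]
tool_rot: [3.139, -0.0, 1.336]
contact_force: [-7.2, 0.9, 23.8]
opening: 0.0006
grip_force: 11.9
```

Request:
carry_out:
  commands:
    - [[0,0,-0.002],0,0]
    - [[0,0,-0.003],0,0]
    - [[0,0,-0.003],0,0]
    - [[0,0,-0.001],0,0]
    - [[0,0,0],0,0]
    - [[0,0,0],0,0]

```text
time: 7.22
tool_pos: [0.4894, 0.0509, 0.0714]
tool_rot: [3.141, -0.0, 1.336]
contact_force: [-1.7, 0.9, 6.5]
opening: 0.0004
grip_force: 3.3
```

Request:
carry_out:
  commands:
    - [[0,0,-0.0015],0,0]
    - [[0,0,0],0,0]
    - [[0,0,0],0,0]

```text
time: 7.6
tool_pos: [0.4894, 0.0509, 0.0728]
tool_rot: [3.141, -0.0, 1.336]
contact_force: [-1.0, 0.6, 5.5]
opening: 0.0006
grip_force: 3.0
```

Request:
carry_out:
  commands:
    - [[0,0,-0.0155],0,0]
    - [[0,0,-0.02],0,0]
    - [[0,0,-0.03],0,0]
    - [[-0.03,0,-0.03],0,0]
    - [[-0.06,0,0],0,0]
    - [[-0.06,0,0],0,0]
    - [[-0.06,0,0],0,0]
    - [[0,0,0],0,0]
    - [[0,0,0],0,0]

```text
time: 8.72
tool_pos: [0.4402, -0.1531, 0.1676]
tool_rot: [-3.141, -0.0, 1.335]
contact_force: [-0.3, 0.7, -0.4]
opening: 0.0006
grip_force: 0.0
```

Run:
```python
from h import *
for c in("top","scene"):
    p=robot.read_camera(c);i=p["pixels"][...,::-1]
    i=i[170:330,160:440] if c=="top" else i[230:370,150:430]
    cv2.imwrite(f"pics/{c}2.png",cv2.resize(i,None,fx=2.8,fy=2.8,interpolation=cv2.INTER_CUBIC))
    for n in("bottle","bench_timer","pen","tweezers"):
        for d in robot.tip_of(p,n)[:1]: print(n,d,np.round(ray(p,d["at"],0),4))
```

```text
bottle {'at': [174.8, 221.5], 'p': 0.86} [0.6045 0.3423 0.    ]
bench_timer {'at': [407.5, 278.8], 'p': 0.94} [ 0.5043 -0.0816  0.    ]
pen {'at': [246.2, 306.5], 'p': 0.67} [0.4513 0.2053 0.    ]
tweezers {'at': [295.0, 183.8], 'p': 0.87} [0.6776 0.123  0.    ]
bottle {'at': [183.3, 336.7], 'p': 0.9} [0.6044 0.3354 0.    ]
bench_timer {'at': [389.1, 263.8], 'p': 0.88} [ 0.5143 -0.0835  0.    ]
pen {'at': [297.8, 347.6], 'p': 0.95} [0.456  0.2064 0.    ]
tweezers {'at': [390.2, 264.6], 'p': 0.24} [ 0.511  -0.0831  0.    ]
```

View pics/scene2.png

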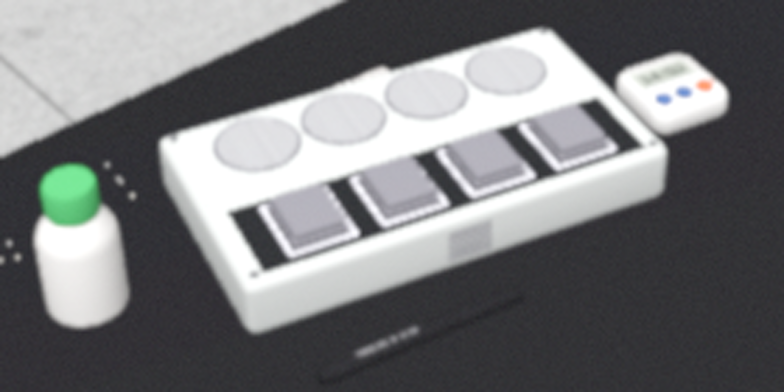

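The crop shows all four caps standing alike, at about (305,215), (400,188), (485,160) and (568,130). The bottle, timer and pen are where they were. Place 4 still pushed back at 5.5 N at a height where there was no contact before the press, so it has come up.

```bash
python3 -c "
from cell import robot
print(robot.hand_in())"
```

```text
the job is handed in; nothing more can be done
None
```

The latched key was at place 4: I pressed it to the bottom and it came back up, the other three keys were never touched, nothing else was moved, and the job is handed in; no verdict was returned.

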